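# Close the pad press by one turn of its hand wheel

## Task

A flute key sits in the small screw press: with the fingertips, push the press's hand wheel round by its upright black handle, clockwise seen from above, through exactly one full turn, so that the ram comes down on the pad and the handle is back at the fixed pointer from which it started. Only push the handle, gently: do not grip it, do not turn the wheel backwards and do not run past the pointer at the end, or the pad is spoilt. Leave everything else on the bench where it stands, and finish with the hand clear of the wheel, which stays where it is left.

Things in the scene. Friction and masses are not known exactly. Their poses are not given: they have to be found in the camera images.
- wheel (a joint): Turn of the hand wheel about its vertical axis, rad: near 0 at the start (within 0.08), with the handle at the pointer; grows clockwise seen from above; 2 pi = 6.283 is one full turn, handle back at the pointer. No stop at one turn: it would run on. Friction makes it stay where it is left; it takes about 3.5 N sideways on the handle to turn it. Each turn lowers the ram by 8 mm.
- wheel_centre (a point): Point on the vertical axis of the hand wheel, at the level of the top of its rim (about 175 mm above the bench). The wheel is bare steel and lies level on top of the grey press: rim 152 mm over all and 16 mm thick, three spokes 12 mm thick, hub 36 mm across whose nut stands 11 mm above this point. Apart from nut and handle nothing stands above the rim's top.
- handle_mid (a point): Middle of the handle's height: the only upright post on the wheel, round, black plastic, 20 mm across, a revolving grip (it can spin about its own upright axis) at the outer end of one spoke, 62 mm from the wheel axis. It stands 44 mm above the rim's top (foot collar 24 mm across and 8 mm high included); this point is 22 mm above the rim's top and 22 mm below the handle's top. It moves with the wheel.
- pointer_tip (a point): Outer upper end of the fixed aluminium pointer, a narrow bar 7 mm wide that reaches out from under the wheel and ends 114 mm from the wheel axis with its top 14 mm below the rim's top. It does not turn with the wheel; its direction from the wheel axis is any in the plane and marks where the handle starts and must finish.
- handle: The same handle: origin at the centre of its foot, 3 mm below the rim's top, z up along the handle.
- press: Grey painted bench press, fixed to the bench: base 130 x 185 x 18 mm, column on its +y side, arm top 145 mm above the bench. Origin on the bench under the wheel axis. Leave alone but for the wheel.
- mug: Lilac mug, 76 mm across, 88 mm high, loose; origin under its centre. Bystander.
- pad_jar: Glass jar, 56 mm across, 60 mm high, loose; origin under its centre. Bystander.
- oil: White plastic bottle, 36 mm across, 95 mm high, loose; origin under its centre. Bystander.
- screwdriver: Blue-handled screwdriver 170 mm long, lying along its x, loose. Bystander.
- cork_block: Cork block 70 x 45 x 30 mm, loose; origin under its centre. Bystander.
- tenon_ring: Brass ring 34 mm across, 22 mm high, standing flat, loose; origin under its centre. Bystander.

How it is judged:
On the way, in this order (a step that is already met when the one before it is completed fails the run):
1. the wheel is pushed by its handle through the first third of the turn (value of joint wheel between 0.6 and 2.1 rad and contact force between anything else and handle above 0.3 N).
2. the wheel is pushed by its handle through the second third (value of joint wheel between 2.3 and 4 rad and contact force between anything else and handle above 0.3 N).
3. the wheel is pushed by its handle through the last third (value of joint wheel between 4.3 and 6.1 rad and contact force between anything else and handle above 0.3 N).
At the end, for the whole second after the job is handed in: The wheel has turned clockwise through one full turn and rests with its handle at the pointer (joint within 0.2 rad of 6.283, at rest), and every loose thing stands within 20 mm of its starting place (value of joint wheel between 6.0832 and 6.4832 rad and velocity of joint wheel between -0.05 and 0.05 rad/s and horizontal distance between handle_mid and pointer_tip below 0.0565 m and distance of each of mug, pad_jar, oil, screwdriver, cork_block, tenon_ring from where it was at the start of the episode below 0.02 m); the robot touches nothing.
It fails at once if the wheel ran past one turn by more than 0.3 rad (value of joint wheel above 6.5832 rad).
It fails at once if the wheel was turned backwards by more than 0.35 rad (value of joint wheel below -0.35 rad).
It fails at once if the handle was gripped or shoved hard (more than 30 N on it) (contact force between anything else and handle above 30 N).
It fails at once if a bystander was moved by more than 20 mm, or lifted (distance of any of mug, pad_jar, oil, screwdriver, cork_block, tenon_ring from where it was at the start of the episode above 0.02 m).
It also fails if it takes over 64 s, if anything falls off the work surface, if the arm or the gripper's body presses on something with over 40 N, if the wrist force passes 120 N, or if a joint passes its speed limit or range.

## Robot

A 6-joint arm with a two-finger parallel gripper is mounted at the origin on the work surface. World frame = base frame: x ahead of the robot, y to its left, z up, the work surface at z = 0. Lengths are in m, angles in rad, forces in N, time in s.
With the tool pointing down it reaches from about 0.375 to 0.75 m from the base axis. Payload 9 kg.
Tool frame: the origin (TCP) lies on the centre line of the jaws, within the pads' length; the fingertips stand 22 mm ahead of it and the grasp point (between the pads) lies 3 mm ahead of it; z points along the fingers, y is the line along which they close (so a half turn about z gives the same grasp; the last joint's range is limited). The gripper opens to 85 mm and grips with 20 to 120 N. Pads are 22 mm wide; open, the fingers measure 114 mm over their backs; the gripper's body (76 mm by 85 mm) begins 54 mm behind the grasp point. The pads swing forward as they close: fully open they stand 13 mm farther back than shut.
Start: joints at [-1.359, 0.104, 0.097, 1.564, 0, 1.353], TCP at [0.25, -0.545, 0.253] pointing down, gripper open.
Joint ranges: [-2.99, 2.99], [-0.84, 1.86], [-1.1, 1.16], [-1.84, 2.11], [-1.51, 1.56], [-3.14, 3.14]. Speed limits (rad/s): [2.22, 2.22, 2.57, 3.14, 3.14, 3.14].

## Interface

Orientations are given as a rotation vector (axis times angle).
In Python, from station import read_state, read_camera, calibration, finish_job, look_for, regions_of, spot_point gives the robot as it stands.
- The arm moves only by the tool move_arm, never from a script. Its argument "plan" is text: rows parted by semicolons, each of 4 numbers parted by spaces: the shift along the tool's x, y, z normalised to -1 to 1, where 1 is 0.4 m, then the turn about the tool's z normalised to -1 to 1, where 1 is 180 degrees. In form: dx dy dz yaw; .... A call has exactly 10 rows; each row is the pose to reach, as a shift and turn from the pose commanded when the call began, along the tool's axes at that moment, turning the shorter way round; what a row does not reach only later rows make up. A row lasts 1/12 s, in which the tool goes at most 41.7 mm and 7.16 degrees, less where a joint would pass 70% of its speed; a pose out of reach is approached as far as the arm can. A call with a number of a shift or a turn outside -1 to 1 is refused whole. A call with a gripper value outside its range is refused whole. "gripper" is the opening, from -1 (shut) to 1 (fully open), set as the call begins (left out, the last holds). The fingers move at their own pace and stop on an object; "squeeze" is the grip in N (left out, the last holds). Time passes only in rows, so rows that repeat a pose let the fingers close, or fill a call up. It gives the time, the measured TCP pose, the force, the opening and the grip force at its end, in the units of the state.
- read_state(): the state, without advancing time (a new reading comes with each control period).
- read_camera(name): name is "scene" or "side" or "wrist"; returns (picture, depth): 480x640x3 uint8, blue, green, red; 480x640 float32, m along the optical axis (not along the pixel's ray), 0 where there is no reading.
- calibration(name): a dict with "mtx" (3x3 intrinsics, pixels), "dist_coeffs" ([k1, k2, p1, p2, k3] as OpenCV has them; the pictures are not rectified), "rvec" (rotation vector, rad) and "tvec" (3), from world to camera coordinates, as OpenCV has them. Camera axes: x right, y down, z forward; pixel columns grow to the right and rows downward; lengths in m; the calibration is good to about 2 mm. A picture is of the moment at which its call begins: read the wrist's pose just before it. calibration takes no time and is no camera call; for the wrist camera it gives the pose at the moment of the call.
- finish_job(): hands the job in; it is judged then, once.
Trained networks look in the newest picture that a camera, given by its name, has taken for a name from the list of things; names that differ only in an ending like _2 or _b are one class to them, and where a whole thing is asked for, a point or a joint stands for the part that bears it (a point fixed in the world has none). Each returns a list of dicts, best first, with "confidence" (0 to 1); they miss things now and then, are a little off and sometimes report something else, mostly with a low value. They report only what shows in the picture. A call takes as long as a camera call.
- look_for(camera, query): "rect" ([left, top, right, bottom] in pixels, round what is visible of it).
- regions_of(camera, query): "mask" (480x640 bool, what is visible of it) and "rect" ([left, top, right, bottom] in pixels, round what is visible of it).
- spot_point(camera, query): "point" ([column, row] in pixels: a listed point, or the origin of a listed thing).
The state is a dict: "time": time; "joint_positions": joint angles; "joint_velocities": joint speeds; "tau": joint torques, N m; "tool_pos": TCP position; "tool_rot": TCP orientation; "force": force on the tool from outside, world axes, zero at the start; "torque": the same for the moment, N m; "width": finger opening in m; "grasp_force": force on a finger pad.
Only numpy, scipy, OpenCV 4.12 (cv2) and the standard library are available. Lean on these libraries where they do the work, as an engineer would, in place of code of your own. Each camera call takes 0.05 s, during which the arm holds its last target. There are 200 camera calls.

## Working session

There is one attempt and no reset: what is moved stays moved. The work goes in short steps, Python scripts to look and compute and a tool call to move; the robot and the scene stay as the last step left them, time stands still between calls to the robot, and variables do not carry over. Pictures are saved under pics/ and viewed, at most 10 in all, crops included, and the job is handed in when it is done.

Besides the shell and the picture viewer there is one more tool, called after "Call:" as name(argument=value, ...) on one line, values as JSON. move_arm: Moves the arm, as the interface text tells. Scaled input: -1 to 1 covers 0.4 m each way for a shift and 180 degrees each way for a turn. Its arguments: {"type":"object","properties":{"plan":{"type":"string"},"gripper":{"type":"number"},"squeeze":{"type":"number"}},"required":["plan"]}

```bash
mkdir -p pics
cat > h.py <<'E'
import numpy as np, cv2
from station import *
def ray(cam,px):
    c=calibration(cam);K=np.array(c["mtx"]);d=np.array(c["dist_coeffs"])
    R=cv2.Rodrigues(np.array(c["rvec"],float))[0];t=np.array(c["tvec"],float).ravel()
    u=cv2.undistortPoints(np.array([[px]],float),K,d)[0,0]
    return -R.T@t, R.T@np.array([u[0],u[1],1.0]),R,t
def at_z(cam,px,z):
    o,v,_,_=ray(cam,px); return o+v*(z-o[2])/v[2]
def tri(obs):
    A=np.zeros((3,3));b=np.zeros(3)
    for cam,px in obs:
        o,v,_,_=ray(cam,px);v=v/np.linalg.norm(v);P=np.eye(3)-np.outer(v,v);A+=P;b+=P@o
    return np.linalg.solve(A,b)
E
python3 - <<'E'
from h import *
s=read_state();print(s["time"],s["tool_pos"],s["tool_rot"],s["width"])
pts={}
for c in("scene","side"):
    im,d=read_camera(c);cv2.imwrite(f"pics/{c}0.png",im)
    for q in("wheel_centre","handle_mid","pointer_tip"):
        r=spot_point(c,q)
        for k in r[:2]:print(c,q,k["point"],round(k["confidence"],2))
        if r: pts.setdefault(q,[]).append((c,r[0]["point"]))
    for q in("mug","oil","pad_jar"):
        r=spot_point(c,q)
        if r: print(c,q,r[0]["point"],at_z(c,r[0]["point"],0))
for q in pts:
    if len(pts[q])>1: print(q,tri(pts[q]))
    for c,p in pts[q]:
        z={"wheel_centre":.175,"handle_mid":.197,"pointer_tip":.161}[q];print(q,c,at_z(c,p,z))
E
```

```text
0.0 [ 0.24994009 -0.54511845  0.25250572] [-3.06800622e+00 -6.69567472e-01 -9.48871887e-06] 0.08556851191806955
scene wheel_centre [307.2, 157.2] 0.73
scene wheel_centre [330.5, 292.3] 0.43
scene handle_mid [314.2, 164.3] 0.91
scene handle_mid [330.2, 294.1] 0.63
scene pointer_tip [319.7, 194.4] 0.82
scene pointer_tip [351.9, 217.5] 0.23
scene mug [266.7, 306.8] [0.66822086 0.02435288 0.        ]
scene oil [237.5, 210.2] [ 0.58236674 -0.27465031  0.        ]
scene pad_jar [224.7, 254.0] [ 0.66811648 -0.14545981  0.        ]
side wheel_centre [360.6, 184.1] 0.93
side handle_mid [349.4, 187.0] 0.79
side pointer_tip [339.2, 214.8] 0.9
side mug [279.4, 273.1] [0.67497535 0.01711318 0.        ]
side oil [334.2, 206.4] [ 0.58503665 -0.2697886   0.        ]
side pad_jar [295.2, 230.2] [ 0.66898368 -0.14649123  0.        ]
wheel_centre [ 0.51590936 -0.09952222  0.17759649]
wheel_centre scene [ 0.51183435 -0.10716728  0.175     ]
wheel_centre side [ 0.51591899 -0.10094083  0.175     ]
handle_mid [ 0.53673645 -0.04450755  0.19683515]
handle_mid scene [ 0.53863666 -0.04041242  0.197     ]
handle_mid side [ 0.53687804 -0.04802017  0.197     ]
pointer_tip [ 0.55102349 -0.00170239  0.16107664]
pointer_tip scene [ 0.54903998 -0.00623905  0.161     ]
pointer_tip side [0.55081126 0.00260288 0.161     ]
```

View pics/scene0.png

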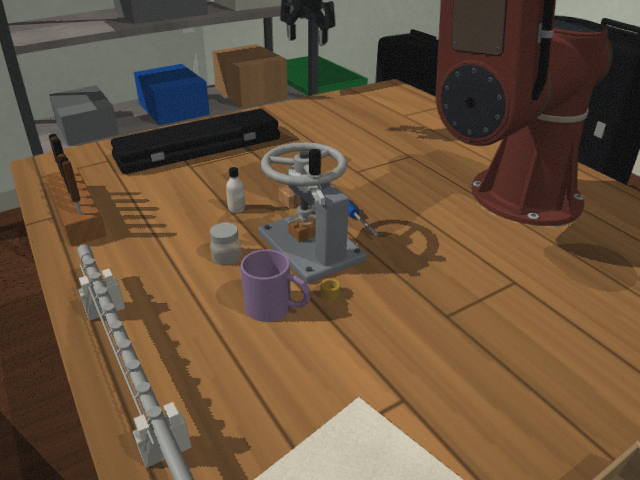

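View pics/side0.png

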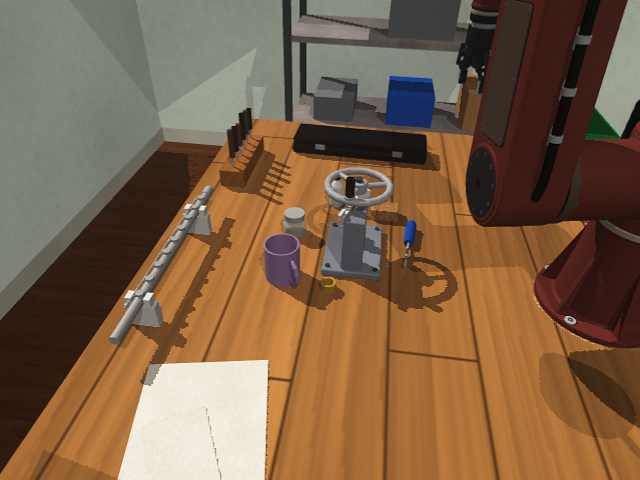

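The views agree with the networks: the wheel is at about (305,165) in the scene view and (358,187) in the side view. The black handle is at (314,162) and (350,187), and the pointer end at (320,194) and (340,215). Next I'll look from above with the wrist camera.

```bash
cat >> h.py <<'E'
def delta(target,yaw=0):
    s=read_state();R=cv2.Rodrigues(np.array(s["tool_rot"]))[0]
    return R.T@(np.array(target)-s["tool_pos"])/0.4
E
python3 - <<'E'
from h import *
s=read_state();R=cv2.Rodrigues(s["tool_rot"])[0]
o,v,Rc,t=ray("wrist",(320,240));print("cam in tool",R.T@(o-s["tool_pos"]),R.T@v);print(R)
off=o+v/(-v[2])*(o[2]+.15-.18)-s["tool_pos"];print(off)
T=np.array([.515,-.10,.0])-off;T[2]=.40;print(T,delta(T))
E
```

```text
cam in tool [ 8.19940983e-02 -3.96993137e-05 -1.20926557e-01] [-0.30116282  0.00839253  0.95370336]
[[ 9.09043274e-01  4.16701722e-01 -1.06375984e-05]
 [ 4.16701721e-01 -9.09043273e-01 -5.34361273e-05]
 [-3.19369635e-05  4.41430466e-05 -9.99999999e-01]]
[-0.02303826 -0.01386022 -0.22331357]
[ 0.53803826 -0.08613978  0.4       ] [ 1.13302197 -0.74376328 -0.36678509]
```

Call:
move_arm(plan="0.05 -0.05 -0.1 0; 0.1 -0.1 -0.2 0; 0.2 -0.15 -0.3 0; 0.3 -0.22 -0.37 0; 0.37 -0.3 -0.37 0; 0.44 -0.37 -0.37 0; 0.5 -0.43 -0.37 0; 0.56 -0.48 -0.37 0; 0.62 -0.53 -0.37 0; 0.68 -0.58 -0.37 0", gripper=-1, squeeze=20)

```text
time: 1.53
tool_pos: [0.4009, -0.2193, 0.4019]
tool_rot: [3.068, 0.669, 0.001]
force: [0.6, -1.6, -0.0]
width: -0.0
grasp_force: 0.0
```

Call:
move_arm(plan="0.05 -0.04 0 0; 0.1 -0.08 0 0; 0.14 -0.12 0 0; 0.17 -0.15 0 0; 0.186 -0.156 0 0; 0.186 -0.156 0 0; 0.186 -0.156 0 0; 0.186 -0.156 0 0; 0.186 -0.156 0 0; 0.186 -0.156 0 0")

```text
time: 2.37
tool_pos: [0.442, -0.1343, 0.4012]
tool_rot: [3.07, 0.668, -0.0]
force: [-0.0, -0.2, 0.2]
width: -0.0001
grasp_force: 0.0
```

Run:
```python
from h import *
s=read_state();print(s["time"],s["tool_pos"],s["tool_rot"],s["width"])
im,d=read_camera("wrist");cv2.imwrite("pics/w0.png",im)
for q,z in(("wheel_centre",.175),("handle_mid",.197),("pointer_tip",.161)):
    for k in spot_point("wrist",q)[:2]:
        p=k["point"];print(q,p,round(k["confidence"],2),at_z("wrist",p,z),d[int(p[1]),int(p[0])])
m=regions_of("wrist","wheel")
for k in m[:2]:
    print(k["rect"],k["confidence"]);c=max(cv2.findContours(k["mask"].astype(np.uint8),0,2)[0],key=len)
    # rim outline -> plane z=.167, circle fit
    P=np.array([at_z("wrist",p[0],.171)[:2] for p in cv2.convexHull(c).astype(float)])
    A=np.c_[2*P,np.ones(len(P))];x=np.linalg.lstsq(A,(P**2).sum(1),rcond=None)[0];print("circle",x[:2],np.sqrt(x[2]+x[:2]@x[:2]))
```

```text
2.3667 [ 0.44199237 -0.13425648  0.40122724] [ 3.06973701e+00  6.67846289e-01 -2.67560761e-04] -0.0001435402312311229
wheel_centre [321.9, 122.4] 0.78 [ 0.52210067 -0.10238364  0.175     ] 0.31776834
handle_mid [265.1, 74.6] 0.85 [ 0.53697441 -0.04287888  0.197     ] 0.27533805
pointer_tip [230.1, 40.1] 0.71 [0.55335324 0.0038545  0.161     ] 0.31823492
[243.4, 36.6, 400.1, 204.5] 0.7
circle [ 0.52082409 -0.10197602] 0.07552075983886879
[226.6, 35.3, 403.8, 205.4] 0.55
circle [ 0.52258416 -0.09238921] 0.08144886355184916
```

View pics/w0.png

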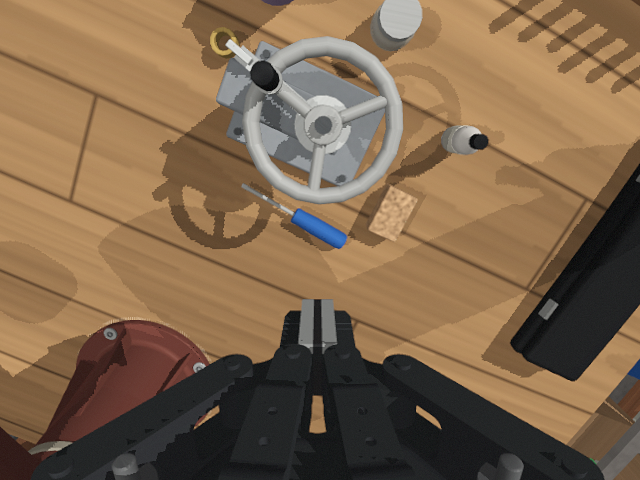

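The wrist view shows the hub at (322,124), the handle at (265,75) and the pointer running out to (230,40). The rim circle fit gives a 75.5 mm radius (76 expected), so I take the centre as about (0.5205, -0.102) and the handle and pointer direction as about 73°. I'll push with the fingers shut and the yaw fixed, so the final contact pose matches the first contact pose.

Call:
move_arm(plan="0.03 -0.02 0.03 0.035; 0.07 -0.05 0.07 0.07; 0.11 -0.08 0.11 0.105; 0.15 -0.11 0.16 0.14; 0.19 -0.13 0.2 0.175; 0.216 -0.146 0.25 0.21; 0.216 -0.146 0.25 0.228; 0.216 -0.146 0.25 0.228; 0.216 -0.146 0.25 0.228; 0.216 -0.146 0.25 0.228", squeeze=60)

```text
time: 3.45
tool_pos: [0.4966, -0.0447, 0.302]
tool_rot: [3.109, -0.446, 0.002]
force: [-0.6, 0.5, 0.3]
width: -0.0003
grasp_force: 0.0
```

Run:
```python
from h import *
s=read_state();R=cv2.Rodrigues(s["tool_rot"])[0];print(s["time"],s["tool_pos"],s["joint_positions"]);print(R)
im,d=read_camera("wrist");cv2.imwrite("pics/w1.png",im)
for q,z in(("wheel_centre",.175),("handle_mid",.197),("pointer_tip",.161)):
    for k in spot_point("wrist",q)[:1]:
        p=k["point"];print(q,p,round(k["confidence"],2),at_z("wrist",p,z))
k=regions_of("wrist","wheel")[:1]
for k in k:
    c=max(cv2.findContours(k["mask"].astype(np.uint8),0,2)[0],key=len)
    P=np.array([at_z("wrist",p[0],.171)[:2] for p in cv2.convexHull(c).astype(float)])
    A=np.c_[2*P,np.ones(len(P))];x=np.linalg.lstsq(A,(P**2).sum(1),rcond=None)[0];print(k["rect"],"circle",x[:2],np.sqrt(x[2]+x[:2]@x[:2]))
```

```text
3.45 [ 0.49657671 -0.04473851  0.30203704] [-3.52726563e-01 -1.88680817e-01 -9.90022855e-02  1.65936614e+00
 -1.34586150e-04  3.07355845e+00]
[[ 9.59747535e-01 -2.80862387e-01  9.93967195e-04]
 [-2.80862003e-01 -9.59748027e-01 -5.09316276e-04]
 [ 1.09700584e-03  2.09647424e-04 -9.99999376e-01]]
wheel_centre [389.3, 190.7] 0.81 [ 0.52064687 -0.10387245  0.175     ]
pointer_tip [233.0, 191.9] 0.79 [0.54917564 0.00464589 0.161     ]
[281.9, 77.1, 491.3, 286.4] circle [ 0.52062943 -0.10382331] 0.0751000558803622
```

View pics/w1.png

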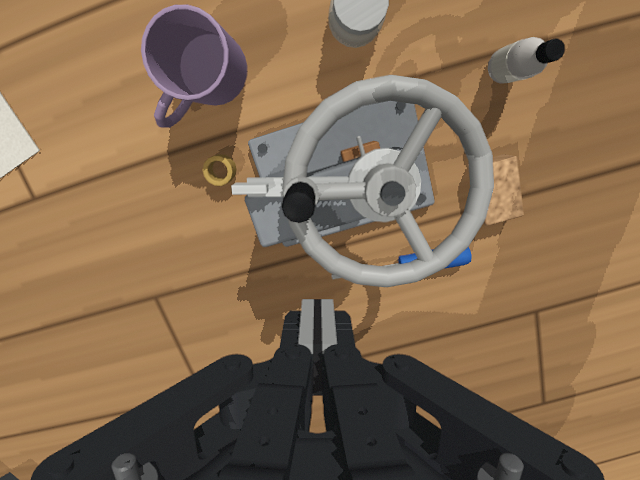

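The handle is at (298,200), the pointer at (235,190) and the hub at (390,190); the shut fingertips sit behind the handle with room to descend. Joint 6 is close to its limit, so I yaw back by 16.3° on the way down, which lines the tool axes up with the world axes.

Call:
move_arm(plan="0 0 0.03 -0.03; 0 0 0.06 -0.06; 0 0 0.09 -0.09; 0 0 0.12 -0.0906; 0 0 0.15 -0.0906; 0 0 0.18 -0.0906; 0 0 0.2 -0.0906; 0 0 0.21 -0.0906; 0 0 0.21 -0.0906; 0 0 0.21 -0.0906")

```text
time: 4.53
tool_pos: [0.4965, -0.0444, 0.2175]
tool_rot: [3.141, -0.004, 0.0]
force: [-0.0, -0.3, 0.2]
width: -0.0002
grasp_force: 0.0
```

```bash
cat > nxt.py <<'E'
import sys
from h import *
# print 10 rows from lead angle a0 to a1 (deg, pusher angle) at radius r; shifts relative to current pose
C=np.array([.5205,-.103])
s=read_state();R=cv2.Rodrigues(s["tool_rot"])[0]
a0,a1=map(float,sys.argv[1:3]);r=.062;p0=None
base=C+r*np.array([np.cos(np.radians(a0)),np.sin(np.radians(a0))])
rel=s["tool_pos"][:2]-C
print("t",round(s["time"],2),"tcp",s["tool_pos"].round(4),"ang",np.degrees(np.arctan2(rel[1],rel[0])).round(1),"r",np.hypot(*rel).round(4),"F",np.round(s["force"],1),"xax",np.degrees(np.arctan2(R[1,0],R[0,0])).round(1),"j6",s["joint_positions"][5].round(2))
for a in np.linspace(a0,a1,11)[1:]:
    p=C+r*np.array([np.cos(np.radians(a)),np.sin(np.radians(a))])-base
    print(f"{p[0]/.4:.4f} {-p[1]/.4:.4f} 0 0",end="; ")
E
python3 nxt.py 112.3 97
python3 - <<'E'
from h import *
im,d=read_camera("wrist");cv2.imwrite("pics/w2.png",im)
im,d=read_camera("side");cv2.imwrite("pics/s2.png",cv2.resize(im[100:260,260:460],None,fx=4,fy=4)[:600])
E
```

```text
t 4.53 tcp [ 0.4965 -0.0444  0.2175] ang 112.3 r 0.0633 F [-0.  -0.3  0.2] xax -0.1 j6 2.79
0.0039 -0.0015 0 0; 0.0077 -0.0029 0 0; 0.0117 -0.0042 0 0; 0.0156 -0.0055 0 0; 0.0196 -0.0066 0 0; 0.0236 -0.0075 0 0; 0.0277 -0.0084 0 0; 0.0317 -0.0092 0 0; 0.0358 -0.0099 0 0; 0.0399 -0.0104 0 0;
```

View pics/w2.png

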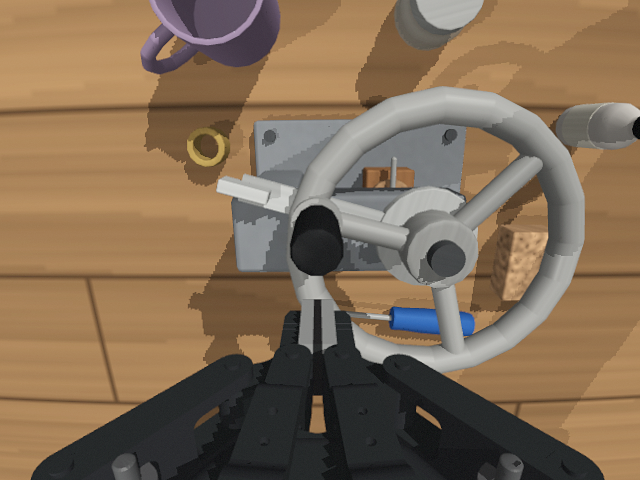

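View pics/s2.png

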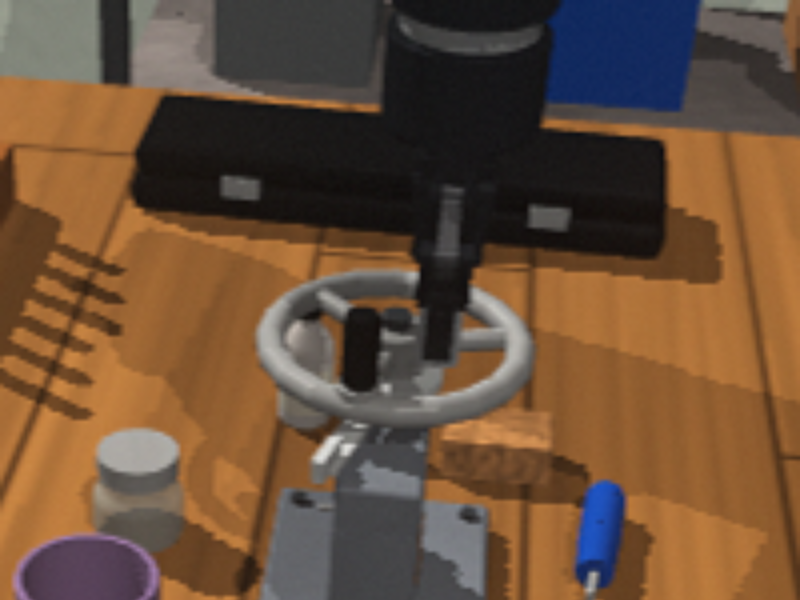

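The shut fingertips hang beside the handle at about mid-height and clear of the rim. Now a gentle approach.

Call:
move_arm(plan="0.004 -0.0015 0 0; 0.008 -0.003 0 0; 0.012 -0.0042 0 0; 0.016 -0.0055 0 0; 0.02 -0.0066 0 0; 0.0236 -0.0075 0 0; 0.0277 -0.0084 0 0; 0.03 -0.0088 0 0; 0.0317 -0.0092 0 0; 0.0317 -0.0092 0 0")

```text
time: 5.47
tool_pos: [0.5092, -0.0407, 0.2172]
tool_rot: [3.142, -0.003, -0.0]
force: [-0.0, 0.6, -0.4]
width: -0.0001
grasp_force: 0.0
```

Call:
move_arm(plan="0.001 -0.0002 0 0; 0.002 -0.0004 0 0; 0.003 -0.0006 0 0; 0.004 -0.0007 0 0; 0.005 -0.0008 0 0; 0.006 -0.0009 0 0; 0.007 -0.001 0 0; 0.008 -0.0011 0 0; 0.009 -0.0012 0 0; 0.01 -0.0013 0 0")

```text
time: 6.3
tool_pos: [0.5132, -0.0402, 0.2173]
tool_rot: [3.142, -0.003, -0.0]
force: [-1.0, -0.4, 0.1]
width: 0.0002
grasp_force: 0.0
```

```bash
cat > look.py <<'E'
from h import *
C=np.array([.5205,-.103])
def ang(p): r=p[:2]-C; return np.degrees(np.arctan2(r[1],r[0])).round(1),np.hypot(*r).round(4)
s=read_state();print("tcp",ang(s["tool_pos"]))
for c in("scene","side","wrist"):
    read_camera(c)
    for k in spot_point(c,"handle_mid")[:1]: print(c,k["point"],round(k["confidence"],2),ang(at_z(c,k["point"],.197)))
E
python3 look.py; python3 nxt.py 97 90
```

```text
tcp (np.float64(96.7), np.float64(0.0632))
scene [315.3, 162.8] 0.66 (np.float64(76.8), np.float64(0.0605))
side [348.5, 188.6] 0.71 (np.float64(74.0), np.float64(0.064))
wrist [327.0, 272.4] 0.95 (np.float64(75.2), np.float64(0.0608))
t 6.6 tcp [ 0.5131 -0.0402  0.2173] ang 96.7 r 0.0632 F [-0.5 -0.1 -0.2] xax -0.1 j6 2.81
0.0019 -0.0002 0 0; 0.0038 -0.0004 0 0; 0.0057 -0.0006 0 0; 0.0075 -0.0007 0 0; 0.0094 -0.0009 0 0; 0.0113 -0.0010 0 0; 0.0132 -0.0011 0 0; 0.0151 -0.0011 0 0; 0.0170 -0.0011 0 0; 0.0189 -0.0012 0 0;
```

Call:
move_arm(plan="0.0005 0 0 0; 0.001 -0.0001 0 0; 0.0015 -0.0002 0 0; 0.002 -0.0002 0 0; 0.0025 -0.0003 0 0; 0.003 -0.0003 0 0; 0.0035 -0.0004 0 0; 0.004 -0.0004 0 0; 0.0045 -0.0004 0 0; 0.005 -0.0005 0 0")

```text
time: 7.43
tool_pos: [0.515, -0.0401, 0.2173]
tool_rot: [3.141, -0.003, -0.001]
force: [-3.4, -0.1, 1.2]
width: -0.0001
grasp_force: 1.9
```

Call:
move_arm(plan="0.0005 0 0 0; 0.001 -0.0001 0 0; 0.0015 -0.0002 0 0; 0.002 -0.0002 0 0; 0.0025 -0.0003 0 0; 0.003 -0.0003 0 0; 0.0035 -0.0004 0 0; 0.004 -0.0004 0 0; 0.0045 -0.0004 0 0; 0.005 -0.0005 0 0")

```text
time: 8.27
tool_pos: [0.5172, -0.0398, 0.2173]
tool_rot: [3.141, -0.003, -0.0]
force: [-3.6, -1.2, 1.8]
width: 0.0001
grasp_force: 1.9
```

```bash
python3 look.py; python3 nxt.py 92.5 65
```

```text
tcp (np.float64(93.0), np.float64(0.0633))
scene [312.9, 164.0] 0.64 (np.float64(72.3), np.float64(0.0636))
side [345.9, 186.1] 0.61 (np.float64(65.7), np.float64(0.0578))
wrist [328.4, 275.7] 0.57 (np.float64(72.9), np.float64(0.0613))
t 8.57 tcp [ 0.5172 -0.0398  0.2173] ang 93.0 r 0.0633 F [-3.7 -0.4  1.7] xax -0.1 j6 2.81
0.0074 -0.0001 0 0; 0.0149 0.0001 0 0; 0.0223 0.0006 0 0; 0.0297 0.0016 0 0; 0.0370 0.0028 0 0; 0.0443 0.0045 0 0; 0.0514 0.0064 0 0; 0.0585 0.0087 0 0; 0.0655 0.0114 0 0; 0.0723 0.0144 0 0;
```

First contact came at TCP x of about 0.514 (pusher angle about 95.8°), and it took about 3.6 N. I'll return to that pose at the end and push on in arcs until then.

```bash
cat > seg.py <<'E'
import numpy as np
A=[93,65,35,5,-25,-55,-85,-115,-145,-175,-205,-235,-255]
P=lambda a:.0627*np.array([np.cos(np.radians(a)),-np.sin(np.radians(a))])/.4
for a,b in zip(A,A[1:]): print(a,b,"; ".join("%.4f %.4f 0 0"%tuple(P(x)-P(a)) for x in np.linspace(a,b,11)[1:]))
E
python3 seg.py
```

```text
93 65 0.0077 -0.0002 0 0; 0.0153 -0.0001 0 0; 0.0230 0.0005 0 0; 0.0306 0.0014 0 0; 0.0381 0.0027 0 0; 0.0456 0.0043 0 0; 0.0530 0.0063 0 0; 0.0603 0.0087 0 0; 0.0674 0.0114 0 0; 0.0744 0.0145 0 0
65 35 0.0073 0.0037 0 0; 0.0145 0.0077 0 0; 0.0214 0.0121 0 0; 0.0281 0.0169 0 0; 0.0345 0.0220 0 0; 0.0407 0.0274 0 0; 0.0465 0.0332 0 0; 0.0521 0.0392 0 0; 0.0573 0.0456 0 0; 0.0622 0.0522 0 0
35 5 0.0045 0.0068 0 0; 0.0087 0.0139 0 0; 0.0125 0.0212 0 0; 0.0159 0.0287 0 0; 0.0189 0.0363 0 0; 0.0215 0.0441 0 0; 0.0237 0.0520 0 0; 0.0255 0.0600 0 0; 0.0268 0.0681 0 0; 0.0278 0.0762 0 0
5 -25 0.0005 0.0082 0 0; 0.0006 0.0164 0 0; 0.0002 0.0246 0 0; -0.0006 0.0328 0 0; -0.0018 0.0409 0 0; -0.0034 0.0489 0 0; -0.0055 0.0569 0 0; -0.0079 0.0647 0 0; -0.0108 0.0724 0 0; -0.0141 0.0799 0 0
-25 -55 -0.0037 0.0073 0 0; -0.0077 0.0145 0 0; -0.0121 0.0214 0 0; -0.0169 0.0281 0 0; -0.0220 0.0345 0 0; -0.0274 0.0407 0 0; -0.0332 0.0465 0 0; -0.0392 0.0521 0 0; -0.0456 0.0573 0 0; -0.0522 0.0622 0 0
-55 -85 -0.0068 0.0045 0 0; -0.0139 0.0087 0 0; -0.0212 0.0125 0 0; -0.0287 0.0159 0 0; -0.0363 0.0189 0 
[... 684 characters left out ...]
520 0 0; -0.0255 -0.0600 0 0; -0.0268 -0.0681 0 0; -0.0278 -0.0762 0 0
-175 -205 -0.0005 -0.0082 0 0; -0.0006 -0.0164 0 0; -0.0002 -0.0246 0 0; 0.0006 -0.0328 0 0; 0.0018 -0.0409 0 0; 0.0034 -0.0489 0 0; 0.0055 -0.0569 0 0; 0.0079 -0.0647 0 0; 0.0108 -0.0724 0 0; 0.0141 -0.0799 0 0
-205 -235 0.0037 -0.0073 0 0; 0.0077 -0.0145 0 0; 0.0121 -0.0214 0 0; 0.0169 -0.0281 0 0; 0.0220 -0.0345 0 0; 0.0274 -0.0407 0 0; 0.0332 -0.0465 0 0; 0.0392 -0.0521 0 0; 0.0456 -0.0573 0 0; 0.0522 -0.0622 0 0
-235 -255 0.0045 -0.0031 0 0; 0.0092 -0.0060 0 0; 0.0139 -0.0087 0 0; 0.0187 -0.0113 0 0; 0.0237 -0.0137 0 0; 0.0287 -0.0159 0 0; 0.0337 -0.0179 0 0; 0.0389 -0.0198 0 0; 0.0441 -0.0215 0 0; 0.0493 -0.0230 0 0
```

Call:
move_arm(plan="0.0077 -0.0002 0 0; 0.0153 -0.0001 0 0; 0.023 0.0005 0 0; 0.0306 0.0014 0 0; 0.038 0.0027 0 0; 0.0456 0.0043 0 0; 0.053 0.0063 0 0; 0.06 0.0087 0 0; 0.0674 0.0114 0 0; 0.0744 0.0145 0 0")

```text
time: 9.4
tool_pos: [0.5471, -0.0458, 0.2172]
tool_rot: [3.142, -0.003, -0.0]
force: [-5.0, 0.4, 0.5]
width: 0.0002
grasp_force: 2.4
```

```bash
python3 look.py
```

```text
tcp (np.float64(65.1), np.float64(0.0631))
scene [298.1, 163.2] 0.63 (np.float64(50.0), np.float64(0.0599))
side [334.6, 181.5] 0.69 (np.float64(38.2), np.float64(0.0619))
wrist [353.3, 281.7] 0.86 (np.float64(42.8), np.float64(0.0615))
```

Call:
move_arm(plan="0.0073 0.0037 0 0; 0.0145 0.0077 0 0; 0.0214 0.0121 0 0; 0.028 0.0169 0 0; 0.0345 0.022 0 0; 0.0407 0.0274 0 0; 0.0465 0.0332 0 0; 0.052 0.0392 0 0; 0.0573 0.0456 0 0; 0.0622 0.0522 0 0")

```text
time: 10.53
tool_pos: [0.5721, -0.0668, 0.2173]
tool_rot: [-3.141, 0.003, -0.001]
force: [-1.0, 5.0, 0.2]
width: -0.0
grasp_force: 1.8
```

```bash
python3 look.py
```

```text
tcp (np.float64(35.1), np.float64(0.0631))
scene [279.5, 160.4] 0.59 (np.float64(19.9), np.float64(0.0632))
side [328.6, 173.8] 0.44 (np.float64(7.5), np.float64(0.0654))
wrist [372.1, 300.2] 0.86 (np.float64(11.3), np.float64(0.0622))
```

Tracking well; the handle leads the fingers by about 23°.

Call:
move_arm(plan="0.0045 0.0068 0 0; 0.0087 0.0139 0 0; 0.0125 0.0212 0 0; 0.0159 0.0287 0 0; 0.0189 0.0363 0 0; 0.0215 0.044 0 0; 0.0237 0.052 0 0; 0.0255 0.06 0 0; 0.0268 0.068 0 0; 0.0278 0.0762 0 0")

```text
time: 11.67
tool_pos: [0.5829, -0.0975, 0.2174]
tool_rot: [3.142, -0.003, 0.0]
force: [-0.8, 4.3, 1.0]
width: 0.0001
grasp_force: 2.1
```

Call:
move_arm(plan="0.0005 0.0082 0 0; 0.0006 0.0164 0 0; 0.0002 0.0246 0 0; -0.0006 0.0328 0 0; -0.0018 0.041 0 0; -0.0034 0.049 0 0; -0.0055 0.057 0 0; -0.0079 0.0647 0 0; -0.0108 0.0724 0 0; -0.014 0.08 0 0")

```text
time: 12.5
tool_pos: [0.5771, -0.1295, 0.2172]
tool_rot: [3.141, -0.003, 0.0]
force: [2.5, 2.5, 0.6]
width: 0.0001
grasp_force: 1.8
```

```bash
python3 look.py
```

```text
tcp (np.float64(-25.1), np.float64(0.0626))
scene [268.5, 144.2] 0.62 (np.float64(-43.7), np.float64(0.0634))
side [338.7, 165.6] 0.44 (np.float64(-33.4), np.float64(0.0567))
wrist [144.2, 116.8] 0.72 (np.float64(15.3), np.float64(0.1479))
```

Call:
move_arm(plan="-0.0037 0.0073 0 0; -0.0077 0.0145 0 0; -0.012 0.0214 0 0; -0.0169 0.028 0 0; -0.022 0.0345 0 0; -0.0274 0.0407 0 0; -0.0332 0.0465 0 0; -0.0392 0.052 0 0; -0.0456 0.0573 0 0; -0.0522 0.0622 0 0")

```text
time: 13.63
tool_pos: [0.556, -0.1542, 0.2173]
tool_rot: [3.141, -0.003, 0.0]
force: [3.3, 1.5, -1.6]
width: 0.0001
grasp_force: 1.9
```

Call:
move_arm(plan="-0.0068 0.0045 0 0; -0.0139 0.0087 0 0; -0.0212 0.0125 0 0; -0.0287 0.0159 0 0; -0.0363 0.0189 0 0; -0.044 0.0215 0 0; -0.052 0.0237 0 0; -0.06 0.0255 0 0; -0.068 0.0268 0 0; -0.0762 0.0278 0 0")

```text
time: 14.47
tool_pos: [0.5254, -0.1651, 0.2173]
tool_rot: [3.141, -0.003, 0.0]
force: [4.7, -0.1, -1.5]
width: -0.0001
grasp_force: 2.0
```

```bash
python3 look.py; python3 nxt.py 0 1 | head -1
```

```text
tcp (np.float64(-85.5), np.float64(0.0623))
scene [292.2, 131.1] 0.54 (np.float64(-103.6), np.float64(0.0742))
side [368.0, 161.4] 0.73 (np.float64(-103.7), np.float64(0.0639))
t 14.77 tcp [ 0.5255 -0.165   0.2173] ang -85.4 r 0.0622 F [-0.4 -0.3 -1. ] xax -0.1 j6 2.6
```

Call:
move_arm(plan="-0.0082 0.0005 0 0; -0.0164 0.0006 0 0; -0.0246 0.0002 0 0; -0.0328 -0.0006 0 0; -0.041 -0.0018 0 0; -0.049 -0.0034 0 0; -0.057 -0.0055 0 0; -0.0647 -0.0079 0 0; -0.0724 -0.0108 0 0; -0.08 -0.0141 0 0")

```text
time: 15.6
tool_pos: [0.4934, -0.1594, 0.2174]
tool_rot: [3.141, -0.003, -0.0]
force: [3.1, -2.4, -1.3]
width: 0.0
grasp_force: 1.9
```

Call:
move_arm(plan="-0.0073 -0.0037 0 0; -0.0145 -0.0077 0 0; -0.0214 -0.0121 0 0; -0.028 -0.0169 0 0; -0.0345 -0.022 0 0; -0.0407 -0.0274 0 0; -0.0465 -0.0332 0 0; -0.052 -0.0392 0 0; -0.0573 -0.0456 0 0; -0.0622 -0.0522 0 0")

```text
time: 16.43
tool_pos: [0.4685, -0.1383, 0.2174]
tool_rot: [3.141, -0.003, -0.0]
force: [1.3, -3.5, -0.4]
width: 0.0
grasp_force: 1.9
```

```bash
python3 look.py; python3 nxt.py 0 1 | head -1
```

```text
tcp (np.float64(-145.8), np.float64(0.0628))
scene [329.5, 139.8] 0.63 (np.float64(-174.7), np.float64(0.0554))
side [386.0, 173.6] 0.47 (np.float64(-166.3), np.float64(0.0579))
wrist [267.7, 337.3] 0.74 (np.float64(-168.6), np.float64(0.0621))
t 16.73 tcp [ 0.4686 -0.1381  0.2171] ang -146.0 r 0.0627 F [-0.4 -0.7 -0.9] xax -0.1 j6 2.59
```

Call:
move_arm(plan="-0.0045 -0.0068 0 0; -0.0087 -0.0139 0 0; -0.0125 -0.0212 0 0; -0.0159 -0.0287 0 0; -0.0189 -0.0363 0 0; -0.0215 -0.044 0 0; -0.0237 -0.052 0 0; -0.0255 -0.06 0 0; -0.0268 -0.068 0 0; -0.0278 -0.0762 0 0")

```text
time: 17.57
tool_pos: [0.4577, -0.1076, 0.2172]
tool_rot: [3.141, -0.003, -0.0]
force: [-0.0, -5.7, -2.2]
width: 0.0
grasp_force: 2.1
```

Call:
move_arm(plan="-0.0005 -0.0082 0 0; -0.0006 -0.0164 0 0; -0.0002 -0.0246 0 0; 0.0006 -0.0328 0 0; 0.0018 -0.041 0 0; 0.0034 -0.049 0 0; 0.0055 -0.057 0 0; 0.0079 -0.0647 0 0; 0.0108 -0.0724 0 0; 0.0141 -0.08 0 0")

```text
time: 18.4
tool_pos: [0.4634, -0.0754, 0.2173]
tool_rot: [-3.141, 0.003, 0.001]
force: [-3.5, -2.5, -0.8]
width: -0.0002
grasp_force: 1.8
```

```bash
python3 look.py; python3 nxt.py 0 1 | head -1
```

```text
tcp (np.float64(154.2), np.float64(0.0634))
scene [340.6, 152.3] 0.67 (np.float64(132.7), np.float64(0.0642))
side [378.8, 188.9] 0.56 (np.float64(129.7), np.float64(0.0678))
wrist [275.5, 284.2] 0.76 (np.float64(130.9), np.float64(0.0602))
t 18.7 tcp [ 0.4637 -0.0757  0.2174] ang 154.4 r 0.063 F [-1.3  0.3 -0.1] xax -0.1 j6 2.7
```

Handle at about 131°, with 75° still the goal. I'll do the next 30°, then close in slowly.

Call:
move_arm(plan="0.0037 -0.0073 0 0; 0.0077 -0.0145 0 0; 0.0121 -0.0214 0 0; 0.0169 -0.028 0 0; 0.022 -0.0345 0 0; 0.0274 -0.0407 0 0; 0.0332 -0.0465 0 0; 0.0392 -0.052 0 0; 0.0456 -0.0573 0 0; 0.0522 -0.0622 0 0")

```text
time: 19.53
tool_pos: [0.4846, -0.0506, 0.2173]
tool_rot: [-3.141, 0.003, 0.0]
force: [-3.4, -1.5, 1.2]
width: 0.0
grasp_force: 1.8
```

Call:
move_arm(plan="0.0045 -0.0031 0 0; 0.0092 -0.006 0 0; 0.0139 -0.0087 0 0; 0.0187 -0.0113 0 0; 0.0237 -0.0137 0 0; 0.0287 -0.0159 0 0; 0.0337 -0.0179 0 0; 0.0389 -0.0198 0 0; 0.044 -0.0215 0 0; 0.0493 -0.023 0 0")

```text
time: 20.37
tool_pos: [0.5044, -0.0418, 0.2173]
tool_rot: [3.142, -0.003, -0.0]
force: [-3.6, -0.6, 1.4]
width: -0.0
grasp_force: 1.8
```

```bash
python3 look.py; python3 nxt.py 0 1 | head -1
```

```text
tcp (np.float64(104.8), np.float64(0.0633))
side [353.3, 186.3] 0.66 (np.float64(80.3), np.float64(0.0516))
wrist [390.8, 318.3] 0.73 (np.float64(118.5), np.float64(0.0324))
t 20.67 tcp [ 0.5045 -0.0419  0.2173] ang 104.7 r 0.0632 F [ 0.2 -0.5 -0.3] xax -0.1 j6 2.8
```

Call:
move_arm(plan="0.0025 -0.001 0 0; 0.005 -0.0017 0 0; 0.0075 -0.0023 0 0; 0.01 -0.0028 0 0; 0.0125 -0.0032 0 0; 0.015 -0.0036 0 0; 0.0175 -0.0039 0 0; 0.02 -0.0041 0 0; 0.0225 -0.0043 0 0; 0.0245 -0.0044 0 0")

```text
time: 21.5
tool_pos: [0.5141, -0.0401, 0.2173]
tool_rot: [3.141, -0.003, 0.0]
force: [-4.1, -0.8, 1.2]
width: 0.0003
grasp_force: 1.9
```

Call:
move_arm(plan="0 0 0 0; 0 0 0 0; -0.01 0.002 0 0; -0.02 0.004 0 0; -0.04 0.006 0 0; -0.06 0.008 0 0; -0.08 0.01 0 0; -0.08 0.01 -0.05 0; -0.08 0.01 -0.1 0; -0.08 0.01 -0.15 0")

```text
time: 22.33
tool_pos: [0.481, -0.044, 0.278]
tool_rot: [-3.142, 0.003, 0.0]
force: [0.3, -0.1, -0.2]
width: 0.0001
grasp_force: 0.0
```

Call:
move_arm(plan="-0.05 0 -0.05 0; -0.1 0 -0.1 0; -0.1 0 -0.15 0; -0.1 0 -0.2 0; -0.1 0 -0.25 0; -0.1 0 -0.25 0; -0.1 0 -0.25 0; -0.1 0 -0.25 0; -0.1 0 -0.25 0; -0.1 0 -0.25 0")

```text
time: 23.17
tool_pos: [0.4416, -0.0439, 0.3763]
tool_rot: [-3.141, 0.003, 0.002]
force: [-0.1, -0.3, 1.0]
width: -0.0001
grasp_force: 0.0
```

```bash
python3 look.py
python3 - <<'E'
from h import *
im,d=read_camera("wrist");cv2.imwrite("pics/w3.png",im)
for k in spot_point("wrist","pointer_tip")[:1]:print(k["point"],at_z("wrist",k["point"],.161))
E
```

```text
tcp (np.float64(143.2), np.float64(0.0986))
scene [311.0, 164.0] 0.65 (np.float64(69.5), np.float64(0.063))
side [350.1, 187.4] 0.63 (np.float64(75.2), np.float64(0.0582))
wrist [318.0, 109.5] 0.79 (np.float64(74.2), np.float64(0.0607))
[261.7, 93.0] [0.55273524 0.00454744 0.161     ]
```

View pics/w3.png

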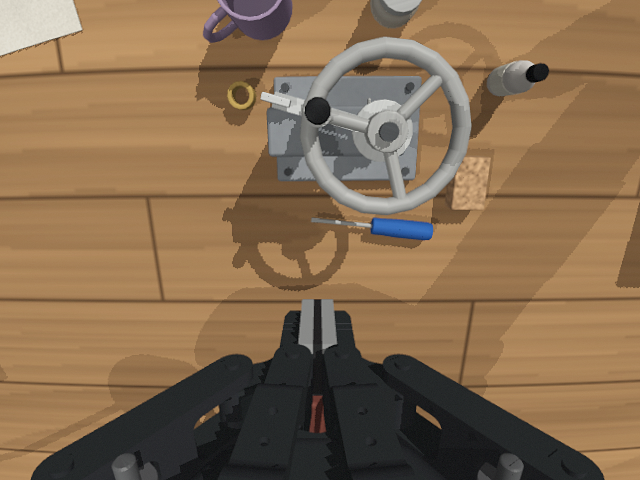

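The handle (318,110) is back in line with the pointer (262,95 to 300,107). It measures 74.2° now, against 75.2° at the start. The bystanders look undisturbed and the hand is clear.

```bash
python3 -c "
from station import *
print(finish_job())"
```

```text
the job is handed in; nothing more can be done
None
```

I pushed the wheel one full turn clockwise by its handle, which measured within about 1° of where it started at the pointer, and handed the job in with the hand clear of the wheel; no verdict on the judging came back.

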